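# Shift the grain mill's gated lever to the blue slot

### The job

The grain mill's selector lever is parked in the unmarked leg of its gate. Push the lever's knob with the fingertips out of that leg, along the cross channel and into the slot marked with the blue disc until it is fully home at the slot's end, running it into no other marked slot on the way. Do not pinch or force the knob, and leave the kitchen things around the mill where they stand.

Things in the scene. Friction and masses are not known exactly. Their poses are not given: they have to be found in the camera images.
- mill: White electric grain mill fixed on the teak shelf (shelf top z = 80 mm), casing 160 x 330 x 100 mm, round steel hopper (centre y +190 mm, rim radius 57, rim 130 above the origin). Origin: on the shelf under the centre of the gate plate; z up, x roughly away from the robot.
- gate: Aluminium plate on the mill, 124 x 100 mm, same frame as the mill, top 110 mm above the origin. 13 mm wide cross channel along y at x = 0; off it go 13 mm wide slots, columns at y +28 (only to -x: the unmarked parking leg), 0 and -28 mm (both to +x and -x, each ending at a coloured disc).
- lever_knob: Square black knob, 26 x 26 x 32 mm tall, origin at its centre, faces square to the mill's x and y. 50 mm above stem along the lever, so it travels about 1.55 times as far. Its centre is 46 mm above the gate plate when upright, up to 10 mm lower when tilted. Moving it takes 2 to 3 N; it stays where left. Force on facing flanks (front and back, or left and right) at once counts as pinching.
- stem (a point): Point on the 8 mm round lever stem at the gate plate (90 mm above the lever's pivot, which is 16 mm above the mill's origin). In the mill's frame its x, y are about (0, y) in the cross channel and (+-24, column y) when fully home at a slot's end; +-2.5 mm play sideways in a slot.
- lever_side (a joint): Lever tilt (rad) towards the mill's +y; 0 upright, about +0.30 over the parking leg's column, 0 over the middle column, -0.30 over the last column.
- lever_fore (a joint): Lever tilt (rad) towards the mill's +x; 0 in the cross channel, about +-0.26 (middle column) or +-0.25 (outer columns) fully home in a slot; negative in the parking leg.
- disc_blue: Blue disc, 24 mm across, 1.5 mm thick, flat on the gate plate at the end of one of the four marked slots (which one varies); origin at its centre, 44 mm from the cross channel's middle line, 20 mm beyond where the stem stops when fully home.
- disc_red: Red disc, 24 mm across, 1.5 mm thick, flat on the gate plate at the end of one of the four marked slots (which one varies); origin at its centre, 44 mm from the cross channel's middle line, 20 mm beyond where the stem stops when fully home.
- disc_yellow: Yellow disc, 24 mm across, 1.5 mm thick, flat on the gate plate at the end of one of the four marked slots (which one varies); origin at its centre, 44 mm from the cross channel's middle line, 20 mm beyond where the stem stops when fully home.
- disc_green: Green disc, 24 mm across, 1.5 mm thick, flat on the gate plate at the end of one of the four marked slots (which one varies); origin at its centre, 44 mm from the cross channel's middle line, 20 mm beyond where the stem stops when fully home.
- sippy_cup: Bystander: coral hard-silicone sippy cup, 76 mm wide, about 120 mm tall with its flap spout; origin at the centre of its underside.
- mug: Bystander: stainless steel mug, 80 mm wide without its handle, 85 mm tall; origin at the centre of its underside.
- funnel: Bystander: blue plastic funnel standing mouth down, 96 mm wide, 95 mm tall; origin at the centre of its underside.
- turntable: Bystander: small white plastic lazy Susan, 160 mm wide, 36 mm tall; origin at the centre of its underside.

How it is judged:
By the outcome, as a careful person would: the job done as asked, in the order asked, and still so for the second after the job is handed in, with the robot touching nothing.
It also fails if it takes over 54 s, if anything falls off the work surface, if the arm or the gripper's body presses on something with over 40 N, if the wrist force passes 120 N, or if a joint passes its speed limit or range.

### The arm

A 6-joint arm with a two-finger parallel gripper is mounted at the origin on the work surface. World frame = base frame: x ahead of the robot, y to its left, z up, the work surface at z = 0. Lengths are in m, angles in rad, forces in N, time in s.
With the tool pointing down it reaches from about 0.275 to 0.875 m from the base axis. Payload 12.5 kg.
Tool frame: the origin (TCP) lies at the very end of the fingers, on their centre line; the grasp point (between the pads) lies 19 mm behind it (arm.grip_point_offset is the distance from the TCP to the grasp point, in m); z points along the fingers, y is the line along which they close (so a half turn about z gives the same grasp; the last joint's range is limited). The gripper opens to 85 mm and grips with 20 to 120 N. Pads are 22 mm wide; open, the fingers measure 114 mm over their backs; the gripper's body (76 mm by 85 mm) begins 54 mm behind the grasp point. The pads swing forward as they close: fully open they stand 13 mm farther back than shut.
Start: joints at [1.189, 0.351, 1.652, -0, 1.139, -0.085], TCP at [0.161, 0.526, 0.231] pointing down, gripper open.
Joint ranges: [-2.75, 2.75], [-0.79, 2.1], [0.01, 2.65], [-1.57, 4.71], [0.07, 3.14], [-2.87, 2.87]. Speed limits (rad/s): [2.22, 2.22, 2.79, 3.14, 3.14, 3.14].

### API

Orientations are given as a rotation vector (axis times angle).
In Python, from station import monitor, eyes, arm gives the robot as it stands. The module is installed in compiled form; this text tells all that it offers.
- The arm moves only by the tool play_rows, never from a script. Its arguments are lists of equal length, an entry for each row: "slide": the shift along the tool's x, y, z in cm, a list of three; "turn": the turn, a rotation vector about the tool's x, y, z in degrees, a list of three; "claw": the opening, from 0 (shut) to 1 (fully open). A call has 1 to 12 rows; each row is the pose to reach, as a shift and turn from the pose commanded when the call began, along the tool's axes at that moment; what a row does not reach only later rows make up. A row lasts 1/12 s, in which the tool goes at most 41.7 mm and 7.16 degrees, less where a joint would pass 70% of its speed; a pose out of reach is approached as far as the arm can. A call with a gripper value outside its range is refused whole. The fingers move at their own pace and stop on an object; "force" is the grip in N (left out, the last holds). Time passes only in rows, so rows that repeat a pose let the fingers close. It gives the time, the measured TCP pose, the force, the opening and the grip force at its end, in the units of the state.
- monitor.observe(): the state, without advancing time (a new reading comes with each control period).
- eyes.camera(name): name is "scene" or "top"; returns a dict with "color" (384x512x3 uint8, red, green, blue), "vertical_fov" (degrees; the focal length in pixels is half the picture's height over the tangent of half this angle, whatever the lens; pixels are square), "cx", "cy" (the principal point, pixels), "R" (3x3) and "t" (3): a world point X has camera coordinates R X + t. Camera axes: x right, y down, z forward; pixel columns grow to the right and rows downward; lengths in m; the calibration is good to about 2 mm. A picture is of the moment at which its call begins. There is no depth.
- arm.finish_job(): hands the job in; it is judged then, once.
The state is a dict: "t": time; "joint_pos": joint angles; "joint_velocities": joint speeds; "tau": joint torques, N m; "ee_pos": TCP position; "ee_rot": TCP orientation; "wrist_force": force on the tool from outside, world axes, zero at the start; "torque": the same for the moment, N m; "grip_width": opening from 0.0 (shut) to 1.0 (fully open); "grasp_force": force on a finger pad.
Only numpy, scipy, OpenCV 4.12 (cv2) and the standard library are available. Lean on these libraries where they do the work, as an engineer would, in place of code of your own. Each camera call takes 0.05 s, during which the arm holds its last target. There are 200 camera calls.

## Working session

There is one attempt and no reset: what is moved stays moved. The work goes in short steps, Python scripts to look and compute and a tool call to move; the robot and the scene stay as the last step left them, time stands still between calls to the robot, and variables do not carry over. Pictures are saved under pics/ and viewed, at most 12 in all, crops included, and the job is handed in when it is done.

Besides the shell and the picture viewer there is one more tool, called after "Request:" by a JSON object that holds its "api" and its "payload", one argument or row to a line. play_rows: Moves the arm, as the interface text tells. Its arguments: {"type":"object","properties":{"slide":{"type":"array","items":{"type":"array","items":{"type":"number"}}},"turn":{"type":"array","items":{"type":"array","items":{"type":"number"}}},"claw":{"type":"array","items":{"type":"number"}},"force":{"type":"number"}},"required":["slide","turn","claw"]}

```bash
mkdir -p pics; python3 - <<'E'
from station import monitor, eyes, arm
import cv2, numpy as np
s=monitor.observe(); print(s['t'],s['ee_pos'],s['ee_rot'],s['grip_width'],arm.grip_point_offset)
for n in("scene","top"):
    c=eyes.camera(n); cv2.imwrite(f"pics/{n}0.png",c["color"][:,:,::-1]); print(n,c["vertical_fov"],c["cx"],c["cy"],c["R"],c["t"])
E
```

```text
0.0 [0.16068915 0.5256274  0.23073763] [-4.64442354e-01 -3.10677298e+00  1.92813081e-03] 1.0029669190576074 0.0187
scene 50.535293507512904 260.6013808855045 189.88954986018084 [[ 0.28826213  0.95750212 -0.00972815]
 [ 0.76926983 -0.23761939 -0.59309438]
 [-0.57020073  0.16348308 -0.80507417]] [-0.2608762  -0.33574444  1.67031965]
top 57.78132122553069 255.42963353566176 190.34869125658614 [[ 0.01097526 -0.99965157 -0.02400584]
 [-0.98594226 -0.00681564 -0.16694731]
 [ 0.16672553  0.02550067 -0.98567353]] [0.08274312 0.6015438  0.92942762]
```

View pics/scene0.png

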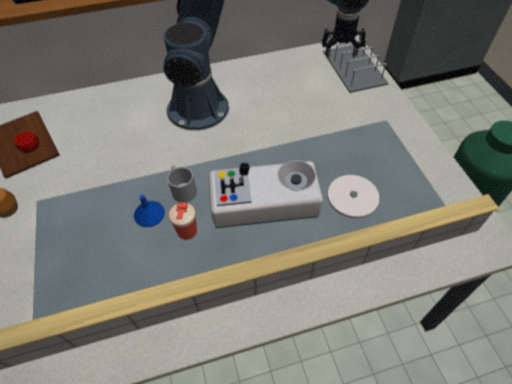

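View pics/top0.png

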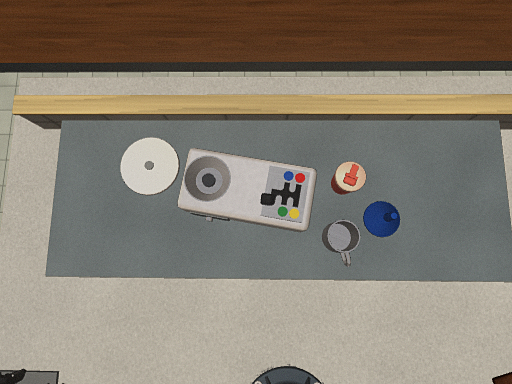

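The scene shows the gate at about (233,187) with the knob at (244,169). In the top view the discs are blue (289,176), red (300,178), green (282,211) and yellow (294,213), and the knob is at (266,199). Blue is the +x slot of the middle column. Next I'll measure the mill's frame.

```bash
cat > h.py <<'E'
from station import monitor, eyes, arm
import cv2, numpy as np
def ray(c,u,v):
    f=192/np.tan(np.radians(c["vertical_fov"]/2)); R=np.array(c["R"]);t=np.array(c["t"])
    return -R.T@t, R.T@np.array([(u-c["cx"])/f,(v-c["cy"])/f,1])
def onz(c,u,v,z):
    o,d=ray(c,u,v); return (o+d*(z-o[2])/d[2])
def proj(c,X):
    f=192/np.tan(np.radians(c["vertical_fov"]/2)); p=np.array(c["R"])@X+c["t"]; return p[:2]/p[2]*f+[c["cx"],c["cy"]]
HUE={'red':(172,6),'yellow':(18,34),'green':(45,80),'blue':(105,125)}
def cen(img,col,box):
    x0,y0,x1,y1=box; h=cv2.cvtColor(img[y0:y1,x0:x1],cv2.COLOR_RGB2HSV); a,b=HUE[col]
    H=h[...,0]; m=((H>=a)&(H<=b)) if a<b else ((H>=a)|(H<=b)); m&=(h[...,1]>150)&(h[...,2]>80)
    n,l,st,ce=cv2.connectedComponentsWithStats(m.astype(np.uint8)); k=1+np.argmax(st[1:,4]); return ce[k]+[x0,y0],st[k,4]
BOX={'top':(255,160,312,228),'scene':(212,165,262,206)}
LOC={'blue':(44,0),'red':(44,-28),'green':(-44,0),'yellow':(-44,-28)}
def frame(P): # mill pose from discs: world xy -> origin, yaw
    A=np.array([LOC[k] for k in P])/1e3; B=np.array([P[k][:2] for k in P])
    a=A-A.mean(0); b=B-B.mean(0); th=np.arctan2((a[:,0]*b[:,1]-a[:,1]*b[:,0]).sum(),(a*b).sum())
    R=np.array([[np.cos(th),-np.sin(th)],[np.sin(th),np.cos(th)]]); o=B.mean(0)-R@A.mean(0)
    return o,th,R,np.abs(B-(A@R.T+o)).max()
def knob(c,n):
    x0,y0,x1,y1=BOX[n]; g=c["color"][y0:y1,x0:x1].max(2)<38
    return g
E
python3 - <<'E'
from h import *
for n in("top","scene"):
    c=eyes.camera(n); P={}
    for k in LOC:
        p,a=cen(c["color"],k,BOX[n]); P[k]=onz(c,*p,.1915); print(n,k,p.round(1),a,P[k].round(4))
    o,th,R,e=frame(P); print(n,o.round(4),np.degrees(th),e)
    x0,y0,x1,y1=BOX[n]; cv2.imwrite(f"pics/{n}c.png",cv2.resize(c["color"][y0-20:y1+10,x0-20:x1+10,::-1],None,fx=6,fy=6,interpolation=0))
    for z in(.08,):print({k:proj(c,np.r_[o+R@np.array(v),.226]).round(1) for k,v in dict(park=(-.037,.043),cross=(0,.043),mid=(0,0),blue=(.037,0)).items()})
E
```

```text
top blue [288.2 175.3] 65 [0.6146 0.0055 0.1915]
top red [299.5 177.3] 74 [ 0.6098 -0.0218  0.1915]
top green [282.2 210.6] 38 [0.5286 0.0201 0.1915]
top yellow [293.7 213.1] 74 [ 0.5229 -0.0072  0.1915]
top [0.5714 0.0129] -9.714632445769388 0.0006600759384386423
{'park': array([264.9, 202.9]), 'cross': array([267.7, 187.3]), 'mid': array([286.1, 190.5]), 'blue': array([288.7, 175.1])}
scene blue [233.  196.9] 32 [0.6125 0.0072 0.1915]
scene red [223.3 198. ] 30 [ 0.6081 -0.0205  0.1915]
scene green [230.8 173.3] 19 [0.5265 0.0227 0.1915]
scene yellow [221.4 174.3] 29 [ 0.5217 -0.0052  0.1915]
scene [0.5697 0.0149] -10.040863851106375 0.0004680890506685298
{'park': array([244.8, 166.3]), 'cross': array([246. , 176.2]), 'mid': array([231.1, 177.6]), 'blue': array([232. , 187.9])}
```

View pics/topc.png

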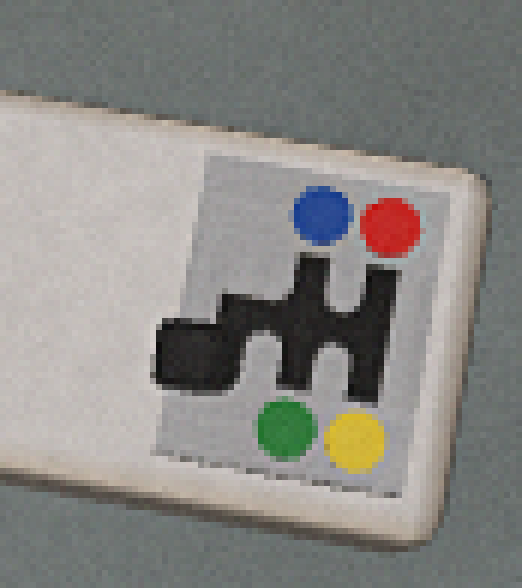

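Blue is clear at crop (322,215), with the knob at about (197,355) in the parking leg. Next I need a helper that turns mill coordinates into tool slides.

```bash
cat >> h.py <<'E'
from scipy.spatial.transform import Rotation as Ro
O=np.array([.5706,.0139]); TH=np.radians(-9.9); M=np.array([[np.cos(TH),-np.sin(TH)],[np.sin(TH),np.cos(TH)]])
def go(*pts):
    s=monitor.observe(); T=Ro.from_rotvec(s["ee_rot"]); p=np.array(s["ee_pos"])
    print("t",round(s["t"],2),"mill xy mm",((M.T@(p[:2]-O))*1e3).round(1),"z",round(p[2]*1e3,1),"F mill",(M.T@np.array(s["wrist_force"])[:2]).round(1))
    D=np.eye(3); D[:2,0]=-M[:,0]; D[:2,1]=M[:,1]; D[2,2]=-1
    print("turn",np.degrees((T.inv()*Ro.from_matrix(D)).as_rotvec()).round(2))
    for x,y,z in pts: print((x,y,z),(T.inv().apply(np.r_[O+M@np.array([x,y])/1e3,z/1e3]-p)*100).round(2))
E
python3 -c "
from h import *
s=monitor.observe();p=(M.T@(s['ee_pos'][:2]-O))*1e3
go((*p,300),(-85,43,300),(-85,43,222))"
```

```text
t 0.2 mill xy mm [-491.8  433.8] z 231.0 F mill [ 0.1 -0.1]
turn [-0.04 -0.01 -7.11]
(np.float64(-491.7545152279345), np.float64(433.80911226182207), 300) [ 0.  -0.  -6.9]
(-85, 43, 300) [-45.2  -33.75  -6.88]
(-85, 43, 222) [-45.2  -33.75   0.92]
```

Request:
{"api": "play_rows", "payload": {
  "slide": [
    [0,0,-4],
    [-2,-1.5,-6.9],
    [-5,-3.7,-6.9],
    [-8.2,-6.1,-6.9],
    [-11.4,-8.5,-6.9],
    [-14.6,-10.9,-6.9],
    [-17.8,-13.3,-6.9],
    [-21,-15.7,-6.9],
    [-24.2,-18.1,-6.9],
    [-27.4,-20.5,-6.9],
    [-30.6,-22.9,-6.9],
    [-33,-24.7,-6.9]
  ],
  "turn": [
    [0,0,0],
    [0,0,-2],
    [0,0,-4],
    [0,0,-7.1],
    [0,0,-7.1],
    [0,0,-7.1],
    [0,0,-7.1],
    [0,0,-7.1],
    [0,0,-7.1],
    [0,0,-7.1],
    [0,0,-7.1],
    [0,0,-7.1]
  ],
  "claw": [0,0,0,0,0,0,0,0,0,0,0,0],
  "force": 20
}}

```text
t: 1.2
ee_pos: [0.4053, 0.1908, 0.3004]
ee_rot: [0.273, 3.129, -0.0]
wrist_force: [0.2, 0.8, -0.8]
grip_width: 0.007
grasp_force: 0.0
```

```bash
python3 -c "
from h import *
go((-85,43,300),(-85,43,224))"
```

```text
t 1.2 mill xy mm [-193.3  145.9] z 300.4 F mill [0.  0.8]
turn [-0.01  0.02 -0.06]
(-85, 43, 300) [-10.84 -10.27   0.04]
(-85, 43, 224) [-10.83 -10.27   7.64]
```

Request:
{"api": "play_rows", "payload": {
  "slide": [
    [-2.5,-2.4,0],
    [-5.2,-5,0],
    [-8,-7.6,0],
    [-10,-9.5,0],
    [-10.8,-10.3,0],
    [-10.8,-10.3,2.5],
    [-10.8,-10.3,5],
    [-10.8,-10.3,7],
    [-10.8,-10.3,7.6],
    [-10.8,-10.3,7.6]
  ],
  "turn": [
    [0,0,0],
    [0,0,0],
    [0,0,0],
    [0,0,0],
    [0,0,0],
    [0,0,0],
    [0,0,0],
    [0,0,0],
    [0,0,0],
    [0,0,0]
  ],
  "claw": [0,0,0,0,0,0,0,0,0,0]
}}

```text
t: 2.03
ee_pos: [0.492, 0.0735, 0.2232]
ee_rot: [-0.271, -3.127, 0.0]
wrist_force: [0.6, -0.4, 0.1]
grip_width: -0.004
grasp_force: 0.0
```

```bash
python3 - <<'E'
from h import *
go((-11-13,43,224))
ims=[]
for n in("top","scene"):
    c=eyes.camera(n); x0,y0,x1,y1=BOX[n]; x0-=20;y0-=15;x1+=10;y1+=15
    ims.append(cv2.resize(c["color"][y0:y1,x0:x1,::-1],(390,480),interpolation=0))
    s=monitor.observe(); print(n,proj(c,s["ee_pos"]).round(1))
cv2.imwrite("pics/a.png",np.hstack(ims))
E
```

```text
t 2.03 mill xy mm [-87.7  45.2] z 223.2 F mill [ 0.7 -0.3]
turn [-0.03 -0.16  0.01]
(-24, 43, 224) [-6.37 -0.22 -0.1 ]
top [259.5 224.5]
scene [243.8 154.1]
```

View pics/a.png

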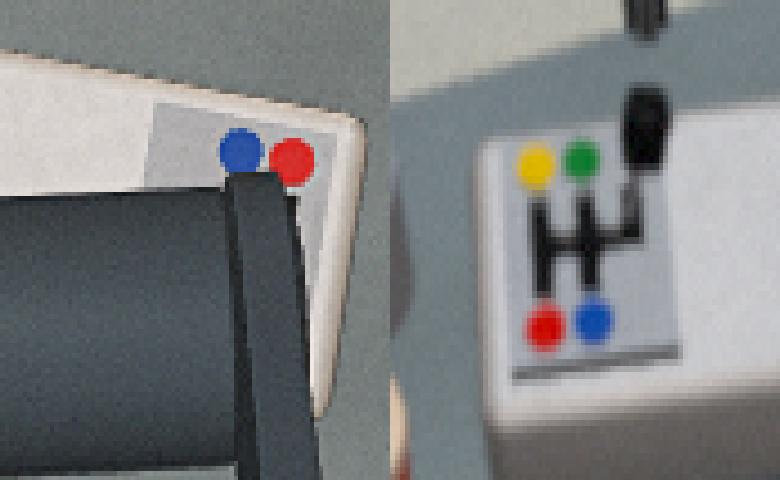

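Scene view: the fingertip (643,40) is in line behind the knob (645,128), and the arm hides the gate from the top camera. Pushing toward +x.

Request:
{"api": "play_rows", "payload": {
  "slide": [
    [-1,-0.1,0],
    [-1.6,-0.2,0],
    [-2.2,-0.2,0],
    [-2.8,-0.2,0],
    [-3.4,-0.2,0],
    [-4,-0.2,0],
    [-4.5,-0.2,0],
    [-5,-0.2,0],
    [-5,-0.2,0]
  ],
  "turn": [
    [0,0,0],
    [0,0,0],
    [0,0,0],
    [0,0,0],
    [0,0,0],
    [0,0,0],
    [0,0,0],
    [0,0,0],
    [0,0,0]
  ],
  "claw": [0,0,0,0,0,0,0,0,0]
}}

```text
t: 2.88
ee_pos: [0.5425, 0.0625, 0.2242]
ee_rot: [0.271, 3.13, 0.0]
wrist_force: [-1.7, 1.3, 0.1]
grip_width: -0.003
grasp_force: 0.7
```

```bash
cat >> h.py <<'E'
def dark():
    "dark blob of the knob in the scene view: bbox and rows, projected references"
    c=eyes.camera("scene"); x0,y0,x1,y1=190,135,280,215
    return c,cv2.resize(c["color"][y0:y1,x0:x1,::-1],(720,600) if 0 else (630,560),interpolation=0)
E
python3 - <<'E'
from h import *
go((-24,43,224))
c,im=dark(); cv2.imwrite("pics/b.png",im)
for X in((-37,43),(0,43),(0,0),(37,0)): print(X,((proj(c,np.r_[O+M@np.array(X)/1e3,.234])-[190,135])*7).round())
E
```

```text
t 2.88 mill xy mm [-36.1  43. ] z 224.2 F mill [-1.9  1. ]
turn [ 0.    0.   -0.01]
(-24, 43, 224) [-1.21 -0.    0.02]
(-37, 43) [381. 209.]
(0, 43) [390. 278.]
(0, 0) [284. 289.]
(37, 0) [292. 361.]
```

View pics/b.png

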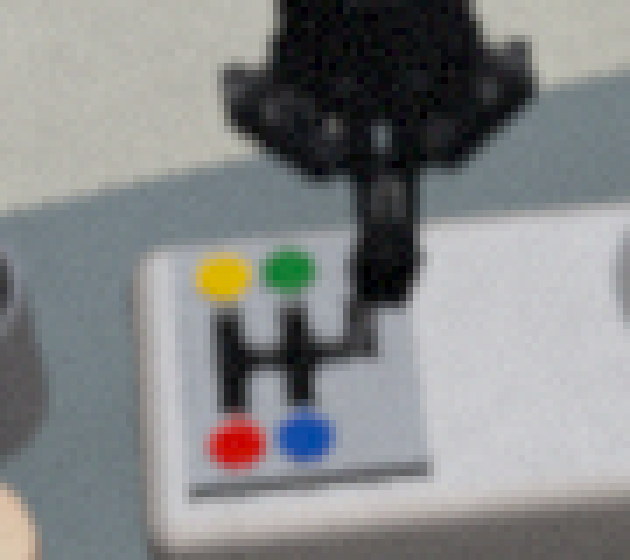

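The fingertip is on the knob, which now sits at crop (385,270) and is nearly in the cross channel at (390,278). Continuing.

Request:
{"api": "play_rows", "payload": {
  "slide": [
    [-0.3,0,0],
    [-0.6,0,0],
    [-0.8,0,0],
    [-1.0,0,0],
    [-1.0,0,0]
  ],
  "turn": [
    [0,0,0],
    [0,0,0],
    [0,0,0],
    [0,0,0],
    [0,0,0]
  ],
  "claw": [0,0,0,0,0]
}}

```text
t: 3.35
ee_pos: [0.5519, 0.0609, 0.2243]
ee_rot: [0.271, 3.13, 0.0]
wrist_force: [-1.4, 0.1, 1.3]
grip_width: -0.0
grasp_force: 0.9
```

```bash
python3 - <<'E'
from h import *
go((-24,43,224))
c,im=dark(); cv2.imwrite("pics/c.png",im)
E
```

```text
t 3.35 mill xy mm [-26.5  43. ] z 224.3 F mill [-1.4 -0.1]
turn [ 0.    0.01 -0.01]
(-24, 43, 224) [-0.25 -0.    0.03]
```

View pics/c.png

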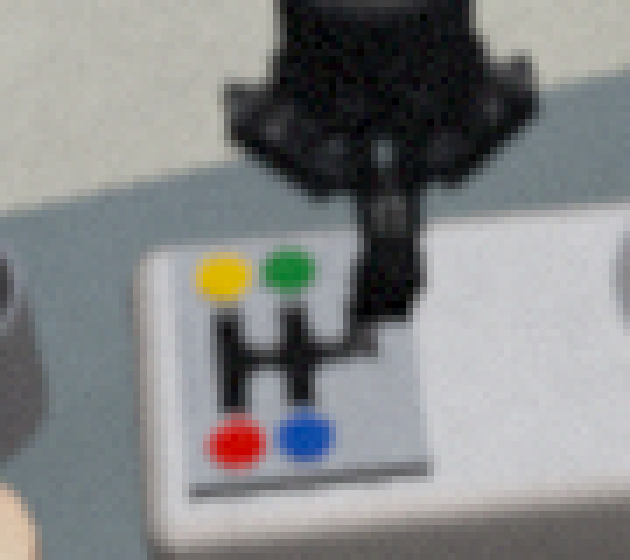

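The knob has moved on to crop (388,290). I'll push the last 2 mm to the channel's centre.

Request:
{"api": "play_rows", "payload": {
  "slide": [
    [-0.1,0,0],
    [-0.2,0,0],
    [-0.25,0,0],
    [-0.25,0,0]
  ],
  "turn": [
    [0,0,0],
    [0,0,0],
    [0,0,0],
    [0,0,0]
  ],
  "claw": [0,0,0,0]
}}

```text
t: 3.73
ee_pos: [0.5541, 0.0605, 0.2243]
ee_rot: [0.271, 3.13, 0.0]
wrist_force: [-2.7, 0.2, 1.4]
grip_width: -0.001
grasp_force: 1.0
```

```bash
python3 - <<'E'
from h import *
go((-40,43,224),(-40,43,285),(0,88,285),(0,88,224),(0,29.5,224))
E
```

```text
t 3.73 mill xy mm [-24.2  43.1] z 224.3 F mill [-2.7 -0.3]
turn [ 0.    0.01 -0.  ]
(-40, 43, 224) [ 1.58 -0.01  0.03]
(-40, 43, 285) [ 1.58 -0.01 -6.07]
(0, 88, 285) [-2.42  4.49 -6.07]
(0, 88, 224) [-2.42  4.49  0.03]
(0, 29.5, 224) [-2.42 -1.36  0.03]
```

Request:
{"api": "play_rows", "payload": {
  "slide": [
    [1,0,0],
    [2.2,0.3,0],
    [2.2,2.5,0],
    [2.2,4.5,0],
    [0,4.5,0],
    [-2.4,4.5,0],
    [-2.4,4.5,0]
  ],
  "turn": [
    [0,0,0],
    [0,0,0],
    [0,0,0],
    [0,0,0],
    [0,0,0],
    [0,0,0],
    [0,0,0]
  ],
  "claw": [0,0,0,0,0,0,0]
}}

```text
t: 4.32
ee_pos: [0.5884, 0.1003, 0.2242]
ee_rot: [0.271, 3.127, -0.0]
wrist_force: [1.0, 0.9, -0.3]
grip_width: -0.001
grasp_force: 0.0
```

Request:
{"api": "play_rows", "payload": {
  "slide": [
    [0,-0.7,0],
    [0,-1.4,0],
    [0,-2,0],
    [0,-2.6,0],
    [0,-3.2,0],
    [0,-3.8,0],
    [0,-4.3,0],
    [0,-4.8,0],
    [0,-5.2,0],
    [0,-5.2,0]
  ],
  "turn": [
    [0,0,0],
    [0,0,0],
    [0,0,0],
    [0,0,0],
    [0,0,0],
    [0,0,0],
    [0,0,0],
    [0,0,0],
    [0,0,0],
    [0,0,0]
  ],
  "claw": [0,0,0,0,0,0,0,0,0,0]
}}

```text
t: 5.15
ee_pos: [0.5763, 0.0487, 0.2243]
ee_rot: [-0.272, -3.13, 0.0]
wrist_force: [0.1, 2.0, 0.2]
grip_width: 0.003
grasp_force: 0.8
```

```bash
python3 - <<'E'
from h import *
go((0,27.5,224))
c,im=dark(); cv2.imwrite("pics/d.png",im)
for y in(0,10):print([((proj(c,np.r_[O+M@np.array((0,y))/1e3,z])-[190,135])*7).round() for z in(.22,.252)])
E
```

```text
t 5.15 mill xy mm [-0.3 35.3] z 224.3 F mill [-0.3  2. ]
turn [-0.02 -0.01 -0.04]
(0, 27.5, 224) [-0.03 -0.78  0.03]
[array([287., 310.]), array([281., 261.])]
[array([311., 307.]), array([306., 258.])]
```

View pics/d.png

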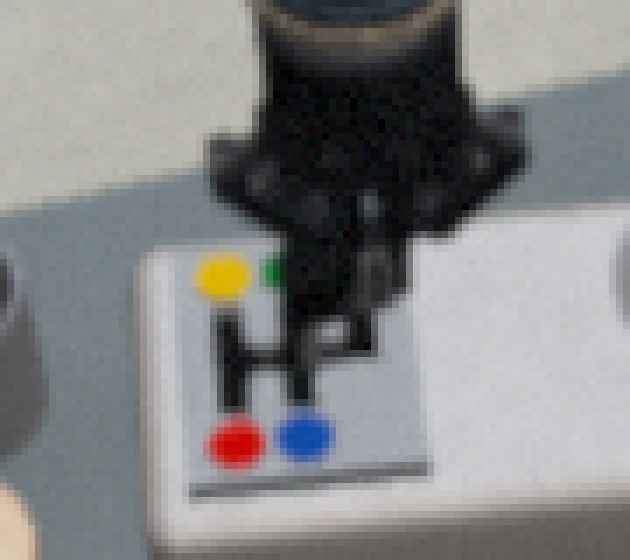

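The knob's left edge is at crop x≈284, with the centre at about 318 against 284 for the middle column. That leaves roughly 8–12 mm to go, so I'll advance 8 mm.

Request:
{"api": "play_rows", "payload": {
  "slide": [
    [0,-0.3,0],
    [0,-0.6,0],
    [0,-0.8,0],
    [0,-0.8,0],
    [0,-0.8,0]
  ],
  "turn": [
    [0,0,0],
    [0,0,0],
    [0,0,0],
    [0,0,0],
    [0,0,0]
  ],
  "claw": [0,0,0,0,0]
}}

```text
t: 5.62
ee_pos: [0.5751, 0.0415, 0.2242]
ee_rot: [-0.271, -3.13, 0.0]
wrist_force: [-0.6, 1.0, 1.1]
grip_width: 0.002
grasp_force: 0.7
```

```bash
python3 - <<'E'
from h import *
go()
c,im=dark(); im=cv2.convertScaleAbs(im,alpha=2.5)[150:400,180:440]
# knob corners expected upright at y=0 (front +x face)
for x in(13,-13):
  for y in(-13,13): print((x,y),[((proj(c,np.r_[O+M@np.array((x,y))/1e3,z])-[190,135])*7-[180,150]).round()*2 for z in(.22,.252)])
cv2.imwrite("pics/e.png",cv2.resize(im,None,fx=2,fy=2,interpolation=0))
E
```

```text
t 5.62 mill xy mm [-0.3 27.9] z 224.2 F mill [-0.7  0.9]
turn [-0.01 -0.01 -0.01]
(13, -13) [array([154., 376.]), array([142., 278.])]
(13, 13) [array([282., 364.]), array([272., 266.])]
(-13, -13) [array([146., 276.]), array([134., 178.])]
(-13, 13) [array([272., 264.]), array([262., 166.])]
```

View pics/e.png

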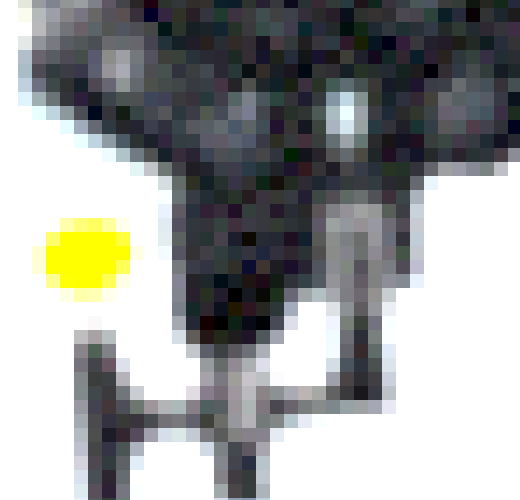

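The stem is at crop x≈244 and the column is at about 237, so roughly 2 mm of knob travel remains. I'll nudge it 2.3 mm, then go round to the -x side.

Request:
{"api": "play_rows", "payload": {
  "slide": [
    [0,-0.1,0],
    [0,-0.2,0],
    [0,-0.23,0],
    [0,-0.23,0]
  ],
  "turn": [
    [0,0,0],
    [0,0,0],
    [0,0,0],
    [0,0,0]
  ],
  "claw": [0,0,0,0]
}}

```text
t: 6.0
ee_pos: [0.5747, 0.0393, 0.2243]
ee_rot: [0.271, 3.13, 0.0]
wrist_force: [0.5, 2.2, 3.2]
grip_width: 0.001
grasp_force: 1.1
```

```bash
python3 - <<'E'
from h import *
go((0,50,224),(-60,50,224),(-60,0,224),(-24,0,224),(13,0,224))
E
```

```text
t 6.0 mill xy mm [-0.3 25.7] z 224.3 F mill [0.1 2.3]
turn [ 0.    0.   -0.01]
(0, 50, 224) [-0.03  2.43  0.03]
(-60, 50, 224) [5.97 2.43 0.03]
(-60, 0, 224) [ 5.97 -2.57  0.03]
(-24, 0, 224) [ 2.37 -2.57  0.03]
(13, 0, 224) [-1.33 -2.57  0.03]
```

Request:
{"api": "play_rows", "payload": {
  "slide": [
    [0,1.2,0],
    [0,2.4,0],
    [3,2.4,0],
    [6,2.4,0],
    [6,0,0],
    [6,-2.6,0],
    [6,-2.6,0]
  ],
  "turn": [
    [0,0,0],
    [0,0,0],
    [0,0,0],
    [0,0,0],
    [0,0,0],
    [0,0,0],
    [0,0,0]
  ],
  "claw": [0,0,0,0,0,0,0]
}}

```text
t: 6.58
ee_pos: [0.5105, 0.0225, 0.2244]
ee_rot: [-0.272, -3.13, 0.002]
wrist_force: [-0.5, -0.5, 0.0]
grip_width: 0.001
grasp_force: 0.0
```

```bash
python3 - <<'E'
from h import *
go((-24,0,224))
c,im=dark(); im=cv2.convertScaleAbs(im,alpha=2.5)[150:400,180:440]
cv2.imwrite("pics/f.png",cv2.resize(im,None,fx=2,fy=2,interpolation=0))
E
```

```text
t 6.58 mill xy mm [-60.7  -1.9] z 224.4 F mill [-0.4 -0.5]
turn [-0.06 -0.01 -0.03]
(-24, 0, 224) [-3.67  0.19  0.04]
```

View pics/f.png

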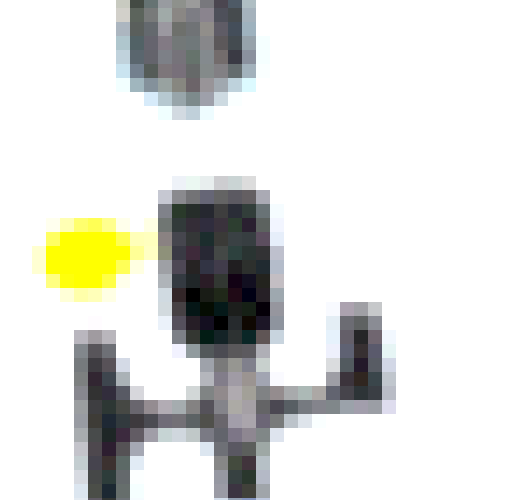

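The knob (215,265) stands upright, and its stem (236,410) is over the middle column with the finger clear behind it. Pushing toward the blue slot.

Request:
{"api": "play_rows", "payload": {
  "slide": [
    [-1,0.1,0],
    [-2,0.2,0],
    [-2.8,0.2,0],
    [-3.4,0.2,0],
    [-4,0.2,0],
    [-4.6,0.2,0],
    [-4.6,0.2,0]
  ],
  "turn": [
    [0,0,0],
    [0,0,0],
    [0,0,0],
    [0,0,0],
    [0,0,0],
    [0,0,0],
    [0,0,0]
  ],
  "claw": [0,0,0,0,0,0,0]
}}

```text
t: 7.22
ee_pos: [0.5576, 0.0182, 0.2241]
ee_rot: [-0.271, -3.13, -0.0]
wrist_force: [0.1, 1.0, 1.6]
grip_width: -0.001
grasp_force: 0.5
```

```bash
python3 - <<'E'
from h import *
go((12,0,224))
E
```

```text
t 7.22 mill xy mm [-13.6   2. ] z 224.1 F mill [-0.1  1. ]
turn [ 0.01 -0.02 -0.  ]
(12, 0, 224) [-2.56 -0.2   0.01]
```

Request:
{"api": "play_rows", "payload": {
  "slide": [
    [-0.5,0,0],
    [-1,0,0],
    [-1.4,0,0],
    [-1.8,0,0],
    [-1.8,0,0]
  ],
  "turn": [
    [0,0,0],
    [0,0,0],
    [0,0,0],
    [0,0,0],
    [0,0,0]
  ],
  "claw": [0,0,0,0,0]
}}

```text
t: 7.63
ee_pos: [0.5751, 0.0148, 0.2241]
ee_rot: [0.271, 3.13, -0.0]
wrist_force: [-1.6, 0.3, -1.8]
grip_width: 0.003
grasp_force: 0.7
```

Request:
{"api": "play_rows", "payload": {
  "slide": [
    [-0.2,0,0],
    [-0.4,0,0],
    [-0.6,0,0],
    [-0.7,0,0],
    [-0.7,0,0]
  ],
  "turn": [
    [0,0,0],
    [0,0,0],
    [0,0,0],
    [0,0,0],
    [0,0,0]
  ],
  "claw": [0,0,0,0,0]
}}

```text
t: 8.05
ee_pos: [0.5808, 0.0138, 0.2241]
ee_rot: [-0.271, -3.128, 0.0]
wrist_force: [-6.6, 0.8, 0.8]
grip_width: 0.001
grasp_force: 3.2
```

```bash
python3 - <<'E'
from h import *
go((12,0,224))
c,im=dark(); im=cv2.convertScaleAbs(im,alpha=2.)
cv2.imwrite("pics/g.png",im)
E
```

```text
t 8.05 mill xy mm [10.1  1.7] z 224.1 F mill [-6.6 -0.3]
turn [-0.01 -0.12 -0.  ]
(12, 0, 224) [-0.19 -0.17  0.  ]
```

View pics/g.png

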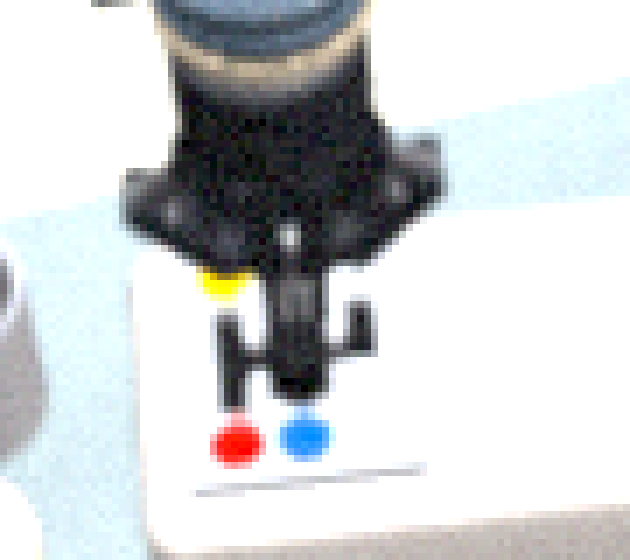

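The force rose to 6.6 N with the knob at crop (298,375) beside blue, so it looks like the end stop. I'll back off and check from the top camera.

Request:
{"api": "play_rows", "payload": {
  "slide": [
    [1.5,0,0],
    [4,0,0],
    [7.5,0,0],
    [11.5,0,0],
    [15,0,0],
    [15,0,-4],
    [17,4,-6],
    [17,8,-6],
    [17,12,-6],
    [17,16,-6],
    [17,20,-6],
    [17,20,-6]
  ],
  "turn": [
    [0,0,0],
    [0,0,0],
    [0,0,0],
    [0,0,0],
    [0,0,0],
    [0,0,0],
    [0,0,0],
    [0,0,0],
    [0,0,0],
    [0,0,0],
    [0,0,0],
    [0,0,0]
  ],
  "claw": [0,0,0,0,0,0,0,0,0,0,0,0]
}}

```text
t: 9.1
ee_pos: [0.4492, 0.2455, 0.2846]
ee_rot: [0.265, 3.128, 0.004]
wrist_force: [0.9, -0.0, 0.7]
grip_width: -0.0
grasp_force: 0.0
```

```bash
python3 - <<'E'
from h import *
ims=[]
for n in("top","scene"):
    c=eyes.camera(n); x0,y0,x1,y1=BOX[n]; x0-=5;y0-=5;x1=x0+60;y1=y0+60; k=6.5
    ims.append(cv2.resize(cv2.convertScaleAbs(c["color"][y0:y1,x0:x1,::-1],alpha=1.8),(390,390),interpolation=0))
    sb=np.sin(.26);cb=np.cos(.26)
    for b in(.22,.26):
        Rb=np.array([np.cos(b),np.sin(b)])
        pts=[]
        for dx,dy,l in((-.013,0,.156),(.013,0,.156),(.013,0,.124),(-.013,0,.124),(0,-.013,.14),(0,.013,.14)):
            X=np.array([l*np.sin(b)+dx*np.cos(b),dy]); z=.096+l*np.cos(b)-dx*np.sin(b)
            pts.append(((proj(c,np.r_[O+M@X,z])-[x0,y0]+.5)*k).round().tolist())
        print(n,b,pts)
cv2.imwrite("pics/h.png",np.hstack(ims)); go()
E
```

```text
top 0.22 [[250.0, 164.0], [261.0, 97.0], [252.0, 135.0], [241.0, 200.0], [287.0, 156.0], [214.0, 143.0]]
top 0.26 [[253.0, 147.0], [263.0, 82.0], [253.0, 124.0], [243.0, 187.0], [289.0, 142.0], [217.0, 129.0]]
scene 0.22 [[158.0, 123.0], [163.0, 178.0], [167.0, 208.0], [162.0, 154.0], [132.0, 169.0], [192.0, 163.0]]
scene 0.26 [[159.0, 136.0], [165.0, 192.0], [168.0, 219.0], [163.0, 164.0], [134.0, 181.0], [194.0, 175.0]]
t 9.2 mill xy mm [-159.3  202.8] z 284.3 F mill [ 0.4 -1. ]
turn [0.01 0.04 0.14]
```

View pics/h.png

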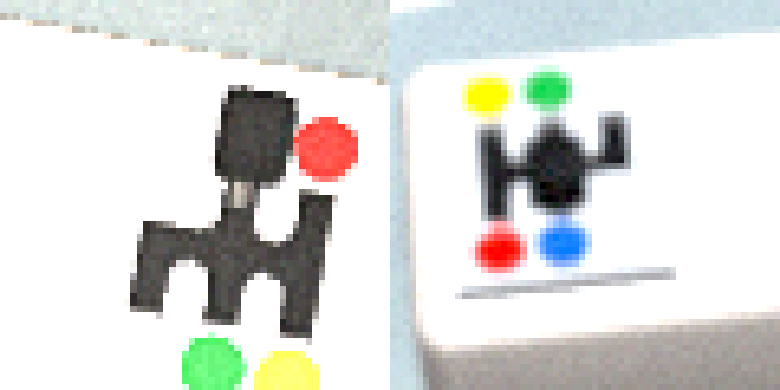

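Top view: the knob is at (257,137), over the blue disc, matching a tilt of about 0.25. The scene view suggests slightly less, so I'll give it one gentle confirming press.

```bash
python3 - <<'E'
from h import *
go((-140,0,284),(-60,0,224),(0,0,224),(8,0,224))
E
```

```text
t 9.2 mill xy mm [-159.3  202.8] z 284.3 F mill [ 0.4 -1. ]
turn [0.01 0.04 0.14]
(-140, 0, 284) [-1.880e+00 -2.029e+01  2.000e-02]
(-60, 0, 224) [ -9.88 -20.31   6.03]
(0, 0, 224) [-15.88 -20.32   6.03]
(8, 0, 224) [-16.68 -20.32   6.03]
```

Request:
{"api": "play_rows", "payload": {
  "slide": [
    [0,-4,0],
    [-1,-8,0],
    [-1.9,-12,0],
    [-1.9,-16,0],
    [-1.9,-20.3,0],
    [-4.5,-20.3,3],
    [-7.5,-20.3,6],
    [-10,-20.3,6],
    [-13,-20.3,6],
    [-15,-20.3,6],
    [-15.5,-20.3,6],
    [-15.5,-20.3,6]
  ],
  "turn": [
    [0,0,0],
    [0,0,0],
    [0,0,0],
    [0,0,0],
    [0,0,0],
    [0,0,0],
    [0,0,0],
    [0,0,0],
    [0,0,0],
    [0,0,0],
    [0,0,0],
    [0,0,0]
  ],
  "claw": [0,0,0,0,0,0,0,0,0,0,0,0]
}}

```text
t: 10.2
ee_pos: [0.5664, 0.012, 0.2242]
ee_rot: [0.274, 3.129, -0.0]
wrist_force: [-0.4, 0.2, 0.1]
grip_width: -0.0
grasp_force: 0.0
```

```bash
python3 - <<'E'
from h import *
go((10,0,224),(11,0,224))
E
```

```text
t 10.2 mill xy mm [-3.8 -2.5] z 224.2 F mill [-0.4  0.1]
turn [-0.01  0.01 -0.1 ]
(10, 0, 224) [-1.38  0.26  0.02]
(11, 0, 224) [-1.48  0.26  0.02]
```

Request:
{"api": "play_rows", "payload": {
  "slide": [
    [-0.4,0.2,0],
    [-0.8,0.25,0],
    [-1.1,0.25,0],
    [-1.3,0.25,0],
    [-1.4,0.25,0],
    [-1.4,0.25,0],
    [-1.4,0.25,0]
  ],
  "turn": [
    [0,0,0],
    [0,0,0],
    [0,0,0],
    [0,0,0],
    [0,0,0],
    [0,0,0],
    [0,0,0]
  ],
  "claw": [0,0,0,0,0,0,0]
}}

```text
t: 10.78
ee_pos: [0.5802, 0.0135, 0.2245]
ee_rot: [-0.271, -3.13, 0.0]
wrist_force: [-1.5, 1.2, 1.7]
grip_width: 0.002
grasp_force: 0.9
```

Request:
{"api": "play_rows", "payload": {
  "slide": [
    [-0.05,0,0],
    [-0.1,0,0],
    [-0.1,0,0],
    [-0.1,0,0]
  ],
  "turn": [
    [0,0,0],
    [0,0,0],
    [0,0,0],
    [0,0,0]
  ],
  "claw": [0,0,0,0]
}}

```text
t: 11.12
ee_pos: [0.5808, 0.0134, 0.2243]
ee_rot: [-0.271, -3.128, -0.0]
wrist_force: [-6.2, 0.9, 4.4]
grip_width: -0.0
grasp_force: 3.2
```

```bash
python3 - <<'E'
from h import *
go((11,0,224))
E
```

```text
t 11.12 mill xy mm [10.1  1.3] z 224.3 F mill [-6.3 -0.1]
turn [-0.   -0.08  0.  ]
(11, 0, 224) [-0.09 -0.13  0.03]
```

It stops hard at the same place (10.1 mm), so the knob is fully home. Retreating and handing in.

Request:
{"api": "play_rows", "payload": {
  "slide": [
    [1.5,0,0],
    [4,0,0],
    [7.5,0,0],
    [11.5,0,0],
    [15,0,0],
    [15,0,-4],
    [15,0,-6],
    [15,0,-6],
    [15,0,-6]
  ],
  "turn": [
    [0,0,0],
    [0,0,0],
    [0,0,0],
    [0,0,0],
    [0,0,0],
    [0,0,0],
    [0,0,0],
    [0,0,0],
    [0,0,0]
  ],
  "claw": [0,0,0,0,0,0,0,0,0]
}}

```text
t: 11.87
ee_pos: [0.4341, 0.0391, 0.2852]
ee_rot: [0.271, 3.127, 0.0]
wrist_force: [0.7, 0.3, 0.0]
grip_width: -0.005
grasp_force: 0.0
```

```bash
python3 -c "
from station import arm
print(arm.finish_job())"
```

```text
the job is handed in; nothing more can be done
None
```

I pushed the lever out of the parking leg, along the cross channel and into the blue slot until it met a firm stop twice at the same spot (about 6 N), then backed the arm clear and handed the job in at about 12 s; no verdict came back.

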